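# Restart the receipt printer with its push-pull switch

### The arm

A 6-joint arm with a two-finger parallel gripper is mounted at the origin on a cart in front of the work surface, level with it; the furniture and walls round the work are solid. World frame = base frame: x ahead of the robot, y to its left, z up, the work surface at z = 0. Lengths are in m, angles in rad, forces in N, time in s.
With the tool pointing down it reaches from about 0.375 to 0.9 m from the base axis. Payload 3.1 kg.
Tool frame: the origin (TCP) lies at the very end of the fingers, on their centre line; the grasp point (between the pads) lies 19 mm behind it; z points along the fingers, y is the line along which they close (so a half turn about z gives the same grasp; the last joint's range is limited). The gripper opens to 85 mm and grips with 20 to 120 N. Pads are 22 mm wide; open, the fingers measure 114 mm over their backs; the gripper's body (76 mm by 85 mm) begins 54 mm behind the grasp point. The pads swing forward as they close: fully open they stand 13 mm farther back than shut.
Start: joints at [-1.46, 0.527, 1.433, -0, 1.181, -0.178], TCP at [0.179, -0.599, 0.231] pointing down, gripper open.
Joint ranges: [-3.08, 3.08], [-0.75, 2.2], [0.22, 2.44], [-1.43, 4.57], [0, 2.65], [-2.85, 2.85]. Speed limits (rad/s): [2.79, 2.79, 3.14, 3.14, 3.14, 3.14].

### API

Orientations are given as a unit quaternion [x, y, z, w].
In Python, from bench import arm gives the robot as it stands.
- The arm moves only by the tool carry_out, never from a script. Its argument "deltas" is text: rows parted by semicolons, each of 4 numbers parted by spaces: the shift along the tool's x, y, z in mm, then the turn about the tool's z in degrees. A call has 1 to 20 rows; each row is the pose to reach, as a shift and turn from the pose commanded when the call began, along the tool's axes at that moment; what a row does not reach only later rows make up. A row lasts 1/12 s, in which the tool goes at most 41.7 mm and 7.16 degrees, less where a joint would pass 70% of its speed; a pose out of reach is approached as far as the arm can. A call with a gripper value outside its range is refused whole. "grip" is the finger opening in mm, from 0 to 85.4, set as the call begins (left out, the last holds). The fingers move at their own pace and stop on an object; "squeeze" is the grip in N (left out, the last holds). Time passes only in rows, so rows that repeat a pose let the fingers close. It gives the time, the measured TCP pose, the force, the opening and the grip force at its end, in the units of the state.
- arm.read_state(): the state, without advancing time (a new reading comes with each control period).
- arm.read_camera(name): name is "side" or "top" or "wrist"; returns a dict with "image" (384x512x3 uint8, red, green, blue), "K" (3x3 intrinsics, pixels), "k1" (the pictures are not rectified: a ray, as slopes to the right and down, at radius r is drawn at 1 + k1 r^2 times it, then the intrinsics apply), "R" (3x3) and "t" (3): a world point X has camera coordinates R X + t. Camera axes: x right, y down, z forward; pixel columns grow to the right and rows downward; lengths in m; the calibration is good to about 2 mm. A picture is of the moment at which its call begins. There is no depth.
- arm.job_done(): hands the job in; it is judged then, once.
Trained networks look in a picture, given as the dict that the camera call returned (one of the last four; its "shot" number tells which), for a name from the list of things; names that differ only in an ending like _2 or _b are one class to them, and where a whole thing is asked for, a point or a joint stands for the part that bears it (a point fixed in the world has none). Each returns a list of dicts, best first, with "p" (0 to 1); they miss things now and then, are a little off and sometimes report something else, mostly with a low value. They report only what shows in the picture. A call takes as long as a camera call.
- arm.look_for(picture, thing): "point" ([x, y, z] in m, in world coordinates, good to about 4 mm: the middle of the surface that is visible of it).
The state is a dict: "t": time; "q": joint angles; "qvel": joint speeds; "joint_torque": joint torques, N m; "tcp_pos": TCP position; "ee_rot": TCP orientation; "wrist_force": force on the tool from outside, world axes, zero at the start; "ft_torque": the same for the moment, N m; "finger_gap": opening from 0.0 (shut) to 1.0 (fully open); "grasp_force": force on a finger pad.
Only numpy, scipy, OpenCV 4.12 (cv2) and the standard library are available. Lean on these libraries where they do the work, as an engineer would, in place of code of your own. Each camera call takes 0.05 s, during which the arm holds its last target. There are 200 camera calls.

### The job

Restart the receipt printer at its power switch: of the two small sloped metal switch boxes, it is the one whose knob is a straight bar (the round knob is the lamp's). Pull the bar knob straight out until it clicks and stays out by itself, let go of it and leave it out untouched for about two seconds, then push it back in fully home and take the hand away. Do not operate the lamp's round knob, and leave the other things on the counter where they stand.

Things in the scene. Friction and masses are not known exactly. Their poses are not given: they have to be found in the camera images.
- printer_switch: The printer's switch box, fixed to the counter: a wedge-shaped grey-painted metal desk console 94 (x) x 84 (y) x 40 mm high in front, 74 mm high at the back. Origin: centre of its underside, on the counter; x points to its back, y to its left, z up. Its top face slopes 20 degrees, low edge at the front (-x); in the middle of the face (57 mm above the origin) sits a steel bezel 27 mm across and 5 mm high, from which the knob comes out square to the face.
- printer_knob_grip (a point): Middle of the black bar of the printer's knob; moves with the knob. The bar is 46 mm long (this point's x, up the slope), 13 mm thick (y) and 18 mm high (z), on a 10 mm steel stem. z is the knob's axis and points out of the face, the way it is pulled, 20 degrees off vertical towards the box's front. Pushed home, the point is 29 mm above the face and the bar spans 20 to 38 mm above it. The knob does not turn.
- printer_knob (a joint): How far the printer's knob is out: 0 = fully home (on), 0.018 m = fully out at its detent (off). Snap action: it resists with about 4 N at first, less towards half way, and once clearly past half way jumps to the other end by itself and stays there, with up to 1 mm of play; the same in both directions.
- lamp_switch: The lamp's switch box, the same console as the printer's, fixed to the counter. Origin and axes as there.
- lamp_knob_grip (a point): Middle of the lamp's knob: a round black mushroom 36 mm across on the same stem, 20 to 38 mm above the face when home; z points out along its axis.
- lamp_knob (a joint): How far the lamp's knob is out: 0 = home, 0.018 m = out. It starts home and must stay so.
- till_screen: The fixed till screen, an obstacle to the right of and behind the switch boxes; it stands on the cash drawer (0.1 m high) and reaches 0.37 m above the counter, about 0.26 x 0.31 m. Origin: centre of the underside of its foot. Keep the arm and wrist clear of it.
- service_bell: Loose counter bell, 80 mm across, 54 mm high; origin: centre of the underside.
- tin_mints: Loose flat tin of mints, 60 (x) x 92 (y) x 23 mm; origin: centre of the underside.
- sable_1: Loose flat shortbread biscuit, 65 mm across, 9 mm high; origin: centre of the underside.
- sugar_shaker: Loose sugar shaker, 44 mm across, 90 mm high; origin: centre of the underside.
- coin_dish: Loose shallow change dish, 129 mm across, 18 mm high; origin: centre of the underside.
- espresso_cup: Loose espresso cup, 64 x 89 x 48 mm high with its handle; origin: centre of the underside.

How it is judged:
By the outcome, as a careful person would: the job done as asked, in the order asked, and still so for the second after the job is handed in, with the robot touching nothing.
It also fails if it takes over 38 s, if anything falls off the work surface, if the arm or the gripper's body presses on something with over 40 N, if the wrist force passes 120 N, or if a joint passes its speed limit or range.

## Working session

There is one attempt and no reset: what is moved stays moved. The work goes in short steps, Python scripts to look and compute and a tool call to move; the robot and the scene stay as the last step left them, time stands still between calls to the robot, and variables do not carry over. Pictures are saved under pics/ and viewed, at most 10 in all, crops included, and the job is handed in when it is done.

Besides the shell and the picture viewer there is one more tool, called as name(argument=value, ...) on one line, values as JSON. carry_out: Moves the arm, as the interface text tells. Its arguments: {"type":"object","properties":{"deltas":{"type":"string"},"grip":{"type":"number"},"squeeze":{"type":"number"}},"required":["deltas"]}

```bash
mkdir -p pics; python3 - <<'E'
from bench import arm
import cv2,numpy as np
s=arm.read_state();print(s['t'],s['tcp_pos'],s['ee_rot'])
ims=[]
for c in ['side','top','wrist']:
    p=arm.read_camera(c);ims.append(p['image'][:,:,::-1])
    print(c,p['K'].tolist(),p['k1'],np.round(p['R'],4).tolist(),np.round(p['t'],4).tolist())
    for n in ['printer_switch','printer_knob_grip','lamp_switch','lamp_knob_grip','till_screen','sugar_shaker']:
        print(n,[(np.round(d['point'],3).tolist(),round(d['p'],2)) for d in arm.look_for(p,n)[:3]])
cv2.imwrite('pics/side.png',ims[0]);cv2.imwrite('pics/top.png',ims[1]);cv2.imwrite('pics/wrist.png',ims[2])
E
```

```text
0.0 [ 0.17852055 -0.59820122  0.23034558] [ 9.89524835e-01  1.44358572e-01  3.28687078e-05 -1.09630889e-03]
side [[484.831008532826, 0.0, 256.35866840243614], [0.0, 484.831008532826, 191.15541094925428], [0.0, 0.0, 1.0]] -0.06379917479910018 [[-0.8044, -0.5939, 0.0107], [-0.4073, 0.5384, -0.7377], [0.4324, -0.5978, -0.6751]] [0.4239, 0.2954, 1.2159]
printer_switch [([0.49, 0.078, 0.05], 0.63)]
printer_knob_grip [([0.492, 0.071, 0.089], 0.54)]
lamp_switch [([0.476, 0.292, 0.05], 0.88)]
lamp_knob_grip [([0.482, 0.278, 0.094], 0.46)]
till_screen []
sugar_shaker [([0.39, 0.193, 0.052], 0.79)]
top [[397.67680878871414, 0.0, 255.0528148380735], [0.0, 397.67680878871414, 195.26232120138678], [0.0, 0.0, 1.0]] -0.09781501428959162 [[-0.0024, -1.0, -0.008], [-0.9966, 0.003, -0.0821], [0.0822, 0.0078, -0.9966]] [-0.0406, 0.5796, 1.4043]
printer_switch [([0.497, 0.061, 0.055], 0.81)]
printer_knob_grip [([0.494, 0.065, 0.091], 0.63), ([0.415, -0.275, 0.006], 0.43)]
lamp_switch [([0.493, 0.269, 0.062], 0.9)]
lamp_knob_grip [([0.479, 0.274, 0.09], 0.66)]
till_screen [([0.404, -0.406, 0.021], 0.6)]
sugar_shaker [([0.399, 0.172, 0.082], 0.43)]
wrist [[270.63652020293716, 0.0, 251.9883329442962], [0.0, 270.63652020293716, 183.82630786149488], [0.0, 0.0, 1.0]] -0.002744631271856892 [[0.2867, -0.958, -0.0011], [-0.9129, -0.2735, 0.3031], [-0.2907, -0.0859, -0.953]] [-0.6236, -0.0399, 0.3807]
printer_switch []
printer_knob_grip []
lamp_switch []
lamp_knob_grip []
till_screen []
sugar_shaker []
```

View pics/side.png

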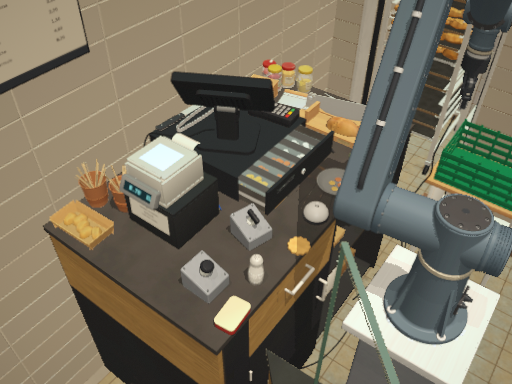

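View pics/top.png

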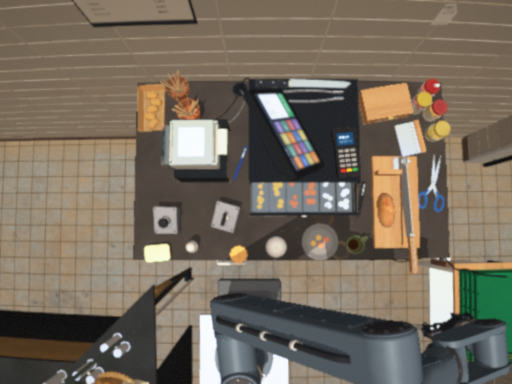

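Side view: the printer's box is at (250,226) with its bar knob at (253,214); the lamp's round knob is at (207,267). Top view: the bar is at (226,215) and its box is yawed. I'll enlarge both views to get the yaw.

```bash
python3 - <<'E'
import cv2,numpy as np
a=cv2.imread('pics/side.png')[195:255,220:280];b=cv2.imread('pics/top.png')[190:240,200:250]
f=lambda i:cv2.resize(i,(400,400),interpolation=cv2.INTER_CUBIC)
cv2.imwrite('pics/crop.png',np.hstack([f(a),f(b)]))
E
```

```text
(no output)
```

View pics/crop.png

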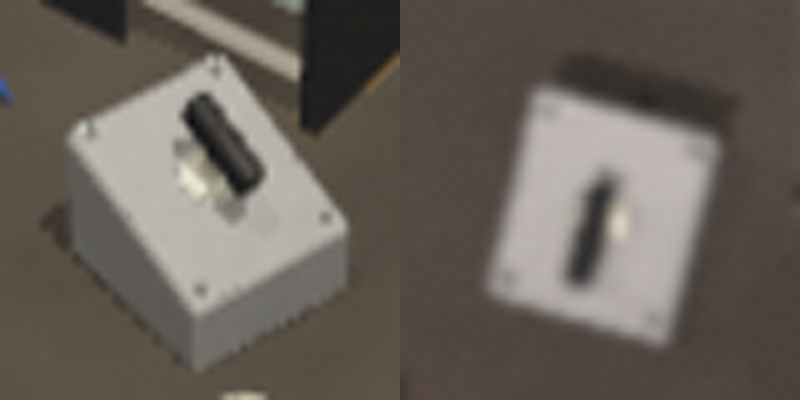

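The crops show all four top-face corners of the box and the bar. I'll fit the box pose to the corners, then check it against the bar centres.

```bash
cat > h.py <<'E'
import numpy as np
from scipy.optimize import least_squares
def proj(X,K,k1,R,t):
    c=np.asarray(X)@np.array(R).T+t; s=c[:,:2]/c[:,2:]; s=s*(1+k1*(s**2).sum(1,keepdims=True))
    return s*[K[0][0],K[1][1]]+[K[0][2],K[1][2]]
def world(p,L):
    x,y,a=p[:3]; c,s=np.cos(a),np.sin(a)
    return np.asarray(L)@np.array([[c,-s,0],[s,c,0],[0,0,1]]).T+[x,y,0]
B=[[.047,.042,.074],[.047,-.042,.074],[-.047,.042,.040],[-.047,-.042,.040]]
sn,cs=np.sin(np.radians(20)),np.cos(np.radians(20))
grip=lambda d=0:[[-(.029+d)*sn,0,.057+(.029+d)*cs]]
E
python3 - <<'E'
from h import *
from bench import arm
S=arm.read_camera('side');T=arm.read_camera('top')
side=np.array([[70,135],[215,57],[195,308],[350,225],[224,142]],float);side=(side+.5)*60/400-.5+[220,195]
top=np.array([[137,85],[320,135],[90,292],[270,347],[192,228]],float);top=(top+.5)/8-.5+[200,190]
P=lambda c,X:proj(X,c['K'],c['k1'],c['R'],c['t'])
def r(p,use=('s','t')):
    X=world(p,B+grip())
    return np.concatenate([(P(S,X)-side).ravel()*('s' in use),(P(T,X)-top).ravel()*('t' in use)])
for u in ['st','s','t']:
    f=least_squares(r,[.5,.06,-.2],args=(u,));print(u,f.x,np.degrees(f.x[2]),np.round(f.fun,1))
    print(world(f.x,grip()))
# free height of bar centre
def r2(X): return np.concatenate([(P(S,X[None])-side[4:]).ravel(),(P(T,X[None])-top[4:]).ravel()])
print(least_squares(r2,[.5,.06,.08]).x)
s=arm.read_state();print(s['t'],s['q'])
E
```

```text
st [ 0.50140018  0.06309938 -0.2658239 ] -15.230587397653943 [-1.8 -1.2  0.2 -2.2  0.1  1.   0.5 -0.3 -0.4  0.1 -0.2  0.2  0.3  0.3
 -0.4  0.6 -0.1  0.  -0.1  1.3]
[[0.49182997 0.06570504 0.08425109]]
s [ 0.49978475  0.06399067 -0.26319352] -15.079877917915871 [-1.5 -0.7  0.4 -1.8  0.4  1.5  0.8  0.1 -0.1  0.6 -0.   0.  -0.   0.
 -0.   0.  -0.   0.  -0.   0. ]
[[0.49020772 0.06657114 0.08425109]]
t [ 0.50316617  0.06273094 -0.268897  ] -15.406663299117922 [-0.  -0.  -0.  -0.  -0.   0.   0.  -0.  -0.  -0.  -0.1 -0.3  0.4 -0.2
 -0.4  0.1  0.  -0.5  0.   0.8]
[[0.49360401 0.065366   0.08425109]]
[0.49398845 0.06403556 0.08238464]
1.15 [-1.45950643e+00  5.27472184e-01  1.43272049e+00 -2.25630172e-05
  1.18139206e+00 -1.78509810e-01]
```

carry_out(deltas="490 -546 30 31.8;490 -546 30 31.8;490 -546 30 31.8;490 -546 30 31.8;490 -546 30 31.8;490 -546 30 31.8;490 -546 30 31.8;490 -546 30 31.8;490 -546 30 31.8;490 -546 30 31.8;490 -546 30 31.8;490 -546 30 31.8;490 -546 30 31.8;490 -546 30 31.8;490 -546 30 31.8;490 -546 30 31.8;490 -546 30 31.8;490 -546 30 31.8;490 -546 30 31.8;490 -546 30 31.8", grip=40)

```text
t: 2.82
tcp_pos: [0.4924, 0.0656, 0.2012]
ee_rot: [0.991, -0.13, 0.0, 0.0]
wrist_force: [-0.4, -0.6, 0.3]
finger_gap: 0.468
grasp_force: 0.0
```

```bash
python3 - <<'E'
from h import *
from bench import arm
import cv2
p=arm.read_camera('wrist');im=p['image'][:,:,::-1].copy()
P=lambda X:proj(X,p['K'],p['k1'],p['R'],p['t'])
pose=[.5014,.0631,-.2658]
for n in ['printer_switch','printer_knob_grip']: print([(np.round(d['point'],4).tolist(),round(d['p'],2)) for d in arm.look_for(p,n)[:2]])
cv2.imwrite('pics/w_raw.png',im)
g=np.array(grip()[0]); ax=np.array([cs,0,sn]); z=np.array([-sn,0,cs])
bar=[g+sx*.023*ax+sy*np.array([0,.0065,0])+.009*z for sx in(-1,1) for sy in(-1,1)]
for X,c in [(B,(0,0,255)),(bar,(0,255,0))]:
    for u in P(world(pose,X)): cv2.circle(im,tuple(int(round(v)) for v in u),2,c,-1)
cv2.imwrite('pics/w1.png',cv2.resize(im,(800,600)))
# gripper axis line points
s=arm.read_state();print(s['tcp_pos'],P(np.array([s['tcp_pos']])))
E
```

```text
[([0.5115, 0.0615, 0.0617], 0.6)]
[([0.4971, 0.0641, 0.0953], 0.63)]
[0.4916048  0.06343276 0.20128983] [[257.76140377 235.51943805]]
```

View pics/w1.png

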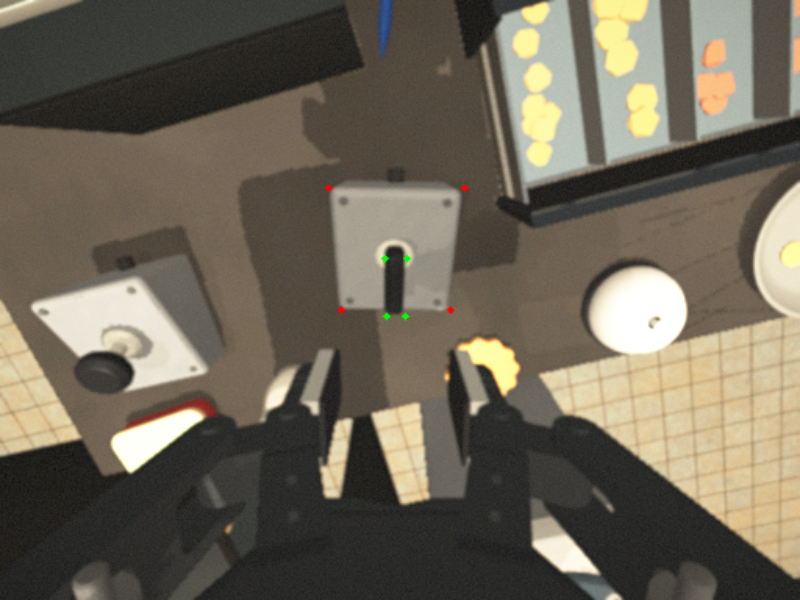

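The overlay matches the box and bar within about 1–2 mm, with the bar at (395,280) between the open fingers at (320,400) and (460,400), and the drawer clears. I'll descend.

carry_out(deltas="1.5 0 40 0;1.5 0 80 0;1.5 0 105 0;1.5 0 120 0;1.5 0 132 0;1.5 0 132 0;1.5 0 132 0")

```text
t: 3.55
tcp_pos: [0.4931, 0.0627, 0.0691]
ee_rot: [0.991, -0.133, -0.001, 0.0]
wrist_force: [-0.1, -0.5, -0.1]
finger_gap: 0.468
grasp_force: 0.0
```

```bash
python3 - <<'E'
from bench import arm
import cv2
im=arm.read_camera('wrist')['image'][:,:,::-1];cv2.imwrite('pics/w2.png',im)
s=arm.read_state();print(s['t'],s['tcp_pos'],s['wrist_force'],s['q'])
E
```

```text
3.6 [0.4937814  0.06293556 0.06978176] [ 0.79975232 -0.36954584 -0.67862824] [-9.80806002e-02  6.28400897e-01  1.88078937e+00 -8.07049631e-05
  6.32082308e-01  1.73982591e+00]
```

View pics/w2.png

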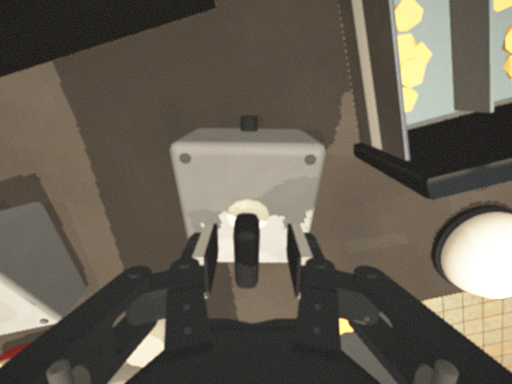

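The bar (col 247) sits about 2 mm left of the finger midpoint (col 252). I'll shift and close.

carry_out(deltas="0 -2.2 0 0;0 -2.2 0 0;0 -2.2 0 0;0 -2.2 0 0;0 -2.2 0 0;0 -2.2 0 0;0 -2.2 0 0;0 -2.2 0 0", grip=0, squeeze=40)

```text
t: 4.27
tcp_pos: [0.4949, 0.0655, 0.0706]
ee_rot: [0.991, -0.132, 0.001, 0.0]
wrist_force: [-1.8, -5.2, 5.1]
finger_gap: 0.145
grasp_force: 41.0
```

carry_out(deltas="-0.7 0.5 -1.9 0;-1.4 0.5 -3.8 0;-2.1 0.5 -5.6 0;-2.7 0.5 -7.5 0;-3.4 0.5 -9.4 0;-4.1 0.5 -11.3 0;-4.8 0.5 -13.2 0;-5.5 0.5 -15.0 0;-6.2 0.5 -16.9 0;-6.2 0.5 -16.9 0;-6.2 0.5 -16.9 0")

```text
t: 5.18
tcp_pos: [0.489, 0.0671, 0.087]
ee_rot: [0.991, -0.132, 0.001, -0.0]
wrist_force: [4.6, -2.9, 2.7]
finger_gap: 0.146
grasp_force: 40.8
```

carry_out(deltas="0 0 0 0;0 0 0 0;0 0 0 0;0 0 0 0;0 0 0 0", grip=40)

```text
t: 5.6
tcp_pos: [0.487, 0.0676, 0.0859]
ee_rot: [0.991, -0.132, -0.001, -0.0]
wrist_force: [-0.6, 0.5, 0.4]
finger_gap: 0.47
grasp_force: 0.0
```

carry_out(deltas="0 0 -30 0;0 0 -60 0;0 0 -60 0;0 0 -60 0")

```text
t: 5.93
tcp_pos: [0.4888, 0.0673, 0.1475]
ee_rot: [0.991, -0.132, 0.002, -0.0]
wrist_force: [0.1, -0.3, -0.6]
finger_gap: 0.466
grasp_force: 0.0
```

```bash
python3 - <<'E'
from h import *
from bench import arm
import cv2
def view(c,r,d0):
    p=arm.read_camera(c);im=p['image'][:,:,::-1].copy()
    g=np.array(grip(d0)[0]); ax=np.array([cs,0,sn]); z=np.array([-sn,0,cs])
    bar=[g+sx*.023*ax+sy*np.array([0,.0065,0])+.009*z for sx in(-1,1) for sy in(-1,1)]
    k=4 if c=='side' else 1
    im=im[r[1]:r[3],r[0]:r[2]];im=cv2.resize(im,(400,400))
    f=400/(r[2]-r[0])
    for u in proj(world([.503,.0625,-.2658],bar),p['K'],p['k1'],p['R'],p['t']): cv2.circle(im,tuple(int(round(v)) for v in (u-r[:2])*f),2,(0,255,0),-1)
    return im
cv2.imwrite('pics/out.png',np.hstack([view('side',(210,185,270,245),.018),view('wrist',(160,120,340,300),.018)]))
s=arm.read_state();print(s['t'],s['tcp_pos'])
E
```

```text
6.0333 [0.48721262 0.06737933 0.14571327]
```

View pics/out.png

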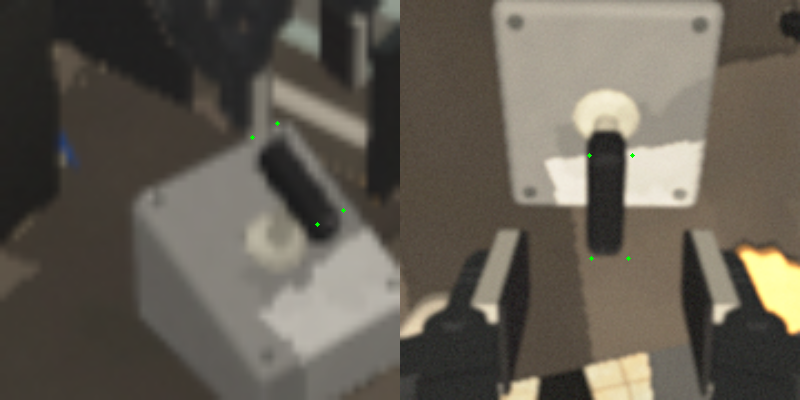

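```bash
python3 - <<'E'
from h import *
from bench import arm
for c,r,obs in [('side',(210,185,270),(298,189)),('wrist',(160,120,340),(606,192))]:
    p=arm.read_camera(c)
    if c=='wrist': obs=(obs[0]-400,obs[1])
    print(c,obs)
    for d in (0,.009,.018):
        u=proj(world([.502,.0628,-.2658],grip(d)+[[-.0017,0,.0617]]),p['K'],p['k1'],p['R'],p['t']); print(d,((u-r[:2]+.5)*400/(r[2]-r[0])).round(0).tolist())
    for n in ['printer_knob_grip']: print([(np.round(d['point'],4).tolist(),round(d['p'],2)) for d in arm.look_for(p,n)[:2]])
print(arm.read_state()['t'])
E
```

```text
side (298, 189)
0 [[288.0, 209.0], [275.0, 236.0]]
0.009 [[292.0, 199.0], [275.0, 236.0]]
0.018 [[297.0, 188.0], [275.0, 236.0]]
[([0.493, 0.0702, 0.1061], 0.64), ([0.3685, 0.3155, 0.0202], 0.27)]
wrist (206, 192)
0 [[210.0, 160.0], [210.0, 121.0]]
0.009 [[210.0, 176.0], [210.0, 121.0]]
0.018 [[210.0, 194.0], [210.0, 121.0]]
[([0.4997, 0.0679, 0.112], 0.73), ([0.5116, 0.0629, 0.0618], 0.64)]
6.2333
```

The knob is out about 18 mm in both views: side (298,189) and wrist (206,192). I'll leave it untouched for a bit.

carry_out(deltas="0 0 0 0;0 0 0 0;0 0 0 0;0 0 0 0;0 0 0 0;0 0 0 0;0 0 0 0;0 0 0 0;0 0 0 0;0 0 0 0;0 0 0 0;0 0 0 0;0 0 0 0;0 0 0 0;0 0 25 0;0 0 45 0;0 0 57 0;0 0 57 0;0 0 57 0")

```text
t: 7.82
tcp_pos: [0.4877, 0.0672, 0.0888]
ee_rot: [0.991, -0.132, -0.001, 0.0]
wrist_force: [0.5, -0.1, 1.1]
finger_gap: 0.469
grasp_force: 0.0
```

carry_out(deltas="0 0 0 0;0 0 0 0;0 0 0 0;0 0 0 0;0 0 0 0;0 0 0 0;0 0 0 0", grip=0, squeeze=40)

```text
t: 8.4
tcp_pos: [0.489, 0.067, 0.0897]
ee_rot: [0.991, -0.132, 0.001, -0.0]
wrist_force: [1.1, -1.1, 1.8]
finger_gap: 0.145
grasp_force: 42.7
```

carry_out(deltas="0.7 0 1.9 0;1.4 0 3.8 0;2.1 0 5.6 0;2.7 0 7.5 0;3.4 0 9.4 0;4.1 0 11.3 0;4.8 0 13.2 0;5.5 0 15.0 0;6.2 0 16.9 0;6.5 0 17.9 0;6.5 0 17.9 0;6.5 0 17.9 0")

```text
t: 9.4
tcp_pos: [0.4945, 0.0655, 0.074]
ee_rot: [0.991, -0.132, 0.001, 0.0]
wrist_force: [-3.9, -2.7, 27.5]
finger_gap: 0.14
grasp_force: 46.3
```

carry_out(deltas="-0.2 0 -0.7 0;-0.2 0 -0.7 0;-0.2 0 -0.7 0")

```text
t: 9.65
tcp_pos: [0.4944, 0.0655, 0.074]
ee_rot: [0.991, -0.132, 0.001, 0.0]
wrist_force: [-2.4, -1.9, 21.6]
finger_gap: 0.143
grasp_force: 45.4
```

carry_out(deltas="0 0 0 0;0 0 0 0;0 0 0 0;0 0 0 0;0 0 0 0", grip=40)

```text
t: 10.07
tcp_pos: [0.4934, 0.0658, 0.0714]
ee_rot: [0.991, -0.132, -0.001, 0.0]
wrist_force: [-0.2, 0.5, -0.1]
finger_gap: 0.464
grasp_force: 0.0
```

carry_out(deltas="0 0 -30 0;0 0 -76 0;0 0 -76 0;0 0 -76 0;0 0 -76 0")

```text
t: 10.48
tcp_pos: [0.4938, 0.0657, 0.1479]
ee_rot: [0.991, -0.132, -0.0, -0.0]
wrist_force: [-0.8, 0.4, 1.1]
finger_gap: 0.47
grasp_force: 0.0
```

```bash
python3 - <<'E'
from h import *
from bench import arm
import cv2
o=[]
for c,r in [('side',(210,185,270,245)),('wrist',(160,120,340,300))]:
    p=arm.read_camera(c);im=cv2.resize(p['image'][r[1]:r[3],r[0]:r[2],::-1],(400,400))
    for d,col in ((0,(0,255,0)),(.018,(0,0,255))):
        u=proj(world([.502,.0628,-.2658],grip(d)),p['K'],p['k1'],p['R'],p['t'])[0]
        cv2.circle(im,tuple(int(v) for v in (u-r[:2]+.5)*400/(r[2]-r[0])),3,col,-1)
    o.append(im)
cv2.imwrite('pics/home.png',np.hstack(o));s=arm.read_state();print(s['t'],s['tcp_pos'])
E
```

```text
10.5833 [0.49290618 0.06569505 0.14673577]
```

View pics/home.png

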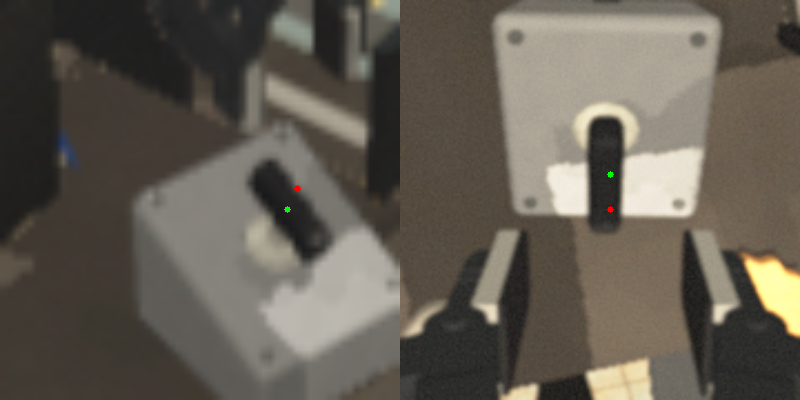

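The bar centre sits on the home marker in both views: side (288,209) and wrist (606,174). I'll retreat a bit more and hand in.

carry_out(deltas="0 0 -40 0;0 0 -80 0;0 0 -80 0;0 0 -80 0;0 0 -80 0")

```text
t: 11.0
tcp_pos: [0.4931, 0.0656, 0.2267]
ee_rot: [0.991, -0.132, -0.001, 0.0]
wrist_force: [0.8, 0.6, 0.1]
finger_gap: 0.472
grasp_force: 0.0
```

```bash
python3 -c "
from bench import arm
print(arm.job_done())"
```

```text
the job is handed in; nothing more can be done
None
```

I pulled the printer's bar knob out to its detent, left it untouched for over two seconds, pushed it fully home and moved the hand clear; the job was handed in at about 11 s.

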